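# Let the dog balls out of the rack into the caddy

### The job

Push the open caddy along the shelf until it butts squarely against the upright plywood panel under the ball rack's spout; then press the rack's wooden paddle fully down with a fingertip and keep it down until both rubber dog balls have rolled into the caddy, and let the paddle rise so the gate drops shut. Only push and press: do not lift or tip the caddy, do not touch the balls or the gate, and leave the mug, soap pump, scrubbing brush and bucket lid where they stand.

Things in the scene. Friction and masses are not known exactly. Their poses are not given: they have to be found in the camera images.
- rack: ball rack fixed to the shelf: plywood base (x -80 to 80, y 10 to 170 mm), two upright panels, a sloping aluminium chute 64 mm wide. Origin on the shelf surface on the chute's centre line, z up; the balls roll towards the rack's -y. The spout ends at y = -20 mm, underside 93 mm above the shelf. A steel pivot bracket stands at x -80 to -33, y 118 to 142 mm, 182 mm high
- stop_face (a point): centre of the -y face of the front plywood panel (100 mm wide, 96 mm high), at rack (0, 10, 48) mm, below the spout: the caddy is pushed in the rack's +y direction until its +y wall meets this face. Axes as the rack
- lever (a joint): angle of the rocking steel lever, rad: 0 = gate shut (at rest), 0.5 = paddle fully down (end stop). Pivot axis along the rack's x through rack (-52, 130, 170) mm. Pressing the paddle end (+y) raises the gate end (-y); the balls pass under the gate above about 0.37. A spring shuts it when released; pressing the paddle takes about 3 to 7 N
- paddle_top (a point): centre of the top face of the wooden paddle, a plate 60 mm (rack x) by 70 mm (rack y), 8 mm thick, on the +y end of the lever, 120 mm from the pivot. At rest it is level at rack (-52, 250, 183) mm; fully down it is about 59 mm lower, tilted 0.5 rad down towards +y. Nothing stands under it
- gate_edge (a point): middle of the lower edge of the aluminium gate blade on the -y end of the lever, 52 mm wide (rack x), 60 mm tall, 4 mm thick, hanging across the chute in front of the balls from a steel cross arm. Shut, this point is at rack (0, 25, 116) mm
- ball_front: solid dark rubber dog ball, 50 mm diameter, 60 g, lying in the chute against the gate; origin at its centre
- ball_back: the second ball, alike, lying in the chute behind the first; origin at its centre
- caddy: loose grey plastic caddy, open box 130 (its x) x 150 (its y) x 85 mm high, walls 4 mm, about 0.5 kg; origin at the centre of its underside, z up. It starts on the rack's -y side, 70 to 120 mm short of the panel, axes nearly parallel to the rack's. Home, its origin is at rack (0, -65) mm; up to 30 mm off in x still catches the balls
- lid_hinge (a point): middle of the hinge line of the caddy's rigid lid (146 mm along y, 124 mm long), 67 mm to the -x side of the caddy's origin, 85 mm above the shelf; axes as the caddy. The lid stands open, leaning outwards: its free edge is 147 mm to the -x side of the origin and 180 mm above the shelf
- mug: white ceramic mug, 82 mm diameter, 95 mm high, a bystander beyond the rack (+x); origin at the centre of its underside
- soap_pump: white plastic soap pump bottle, 70 mm diameter, 194 mm high, a bystander past the paddle; origin at the centre of its underside
- brush: blue plastic scrubbing brush with white bristles, 55 x 150 x 70 mm, long along its y, a bystander beyond the rack (+x); origin at the centre of its underside
- bucket_lid: round stainless steel bucket lid with a knob, 220 mm diameter, 34 mm high, lying beyond the caddy, a bystander; origin at the centre of its underside
Not all that is in view belongs to the job. Leave any purple, red or yellow look-alike of the ball_front alone.

How it is judged:
On the way, in this order (a step that is already met when the one before it is completed fails the run):
1. the caddy stands against the panel under the spout (gap under 15 mm, within 30 mm sideways, square within 0.15 rad) (y of caddy in the frame of rack above -0.08 m and x of caddy in the frame of rack between -0.03 and 0.03 m and angle between the x axis of caddy and the x axis of rack, either way round below 0.15 rad), for 0.2 s.
2. the paddle is pressed by the robot and the gate is rising (value of joint lever above 0.2 rad and contact force between any of the fingers, the arm and lever_c4 above 0.5 N).
3. both balls are in the caddy while the gate is still up (value of joint lever above 0.2 rad and x of ball_front in the frame of caddy between -0.06 and 0.06 m and y of ball_front in the frame of caddy between -0.07 and 0.07 m and z of ball_front in the frame of caddy between 0.01 and 0.05 m and x of ball_back in the frame of caddy between -0.06 and 0.06 m and y of ball_back in the frame of caddy between -0.07 and 0.07 m and z of ball_back in the frame of caddy between 0.01 and 0.05 m), for 0.1 s.
At the end, for the whole second after the job is handed in: Both balls rest on the caddy's floor, the caddy stands upright on the shelf within 25 mm of the panel, within 30 mm sideways of the spout's centre line and square within 0.15 rad, and the gate is shut (lever below 0.05 rad) (x of ball_front in the frame of caddy between -0.06 and 0.06 m and y of ball_front in the frame of caddy between -0.07 and 0.07 m and z of ball_front in the frame of caddy between 0.01 and 0.05 m and x of ball_back in the frame of caddy between -0.06 and 0.06 m and y of ball_back in the frame of caddy between -0.07 and 0.07 m and z of ball_back in the frame of caddy between 0.01 and 0.05 m and y of caddy in the frame of rack above -0.09 m and x of caddy in the frame of rack between -0.03 and 0.03 m and angle between the x axis of caddy and the x axis of rack, either way round below 0.15 rad and height (world z) of caddy below 0.006 m and angle between caddy's own z axis and vertical below 0.05 rad and value of joint lever below 0.05 rad and linear speed of caddy below 0.02 m/s and linear speed of each of ball_front, ball_back below 0.1 m/s); the robot touches nothing.
It fails at once if the caddy is lifted or tipped (height (world z) of caddy above 0.02 m or angle between caddy's own z axis and vertical above 0.25 rad).
It fails at once if the robot touches a ball (contact force between any of the fingers, the arm and ball_front above 0.3 N or contact force between any of the fingers, the arm and ball_back above 0.3 N).
It fails at once if a ball is lifted (height (world z) of any of ball_front, ball_back above 0.2 m).
It fails at once if the robot touches the gate (contact force between any of the fingers, the arm and lever_c2 above 0.5 N or contact force between any of the fingers, the arm and lever_c3 above 0.5 N).
It fails at once if the mug, soap pump, brush or bucket lid is moved or tipped (distance of any of mug, soap_pump, brush, bucket_lid from where it was at the start of the episode above 0.025 m or angle between any of mug, soap_pump, brush, bucket_lid's own z axis and vertical above 0.3 rad).
It also fails if it takes over 48 s, if anything falls off the work surface, if the arm or the gripper's body presses on something with over 40 N, if the wrist force passes 120 N, or if a joint passes its speed limit or range.

### The arm

A 6-joint arm with a two-finger parallel gripper is mounted at the origin on the work surface. World frame = base frame: x ahead of the robot, y to its left, z up, the work surface at z = 0. Lengths are in m, angles in rad, forces in N, time in s.
With the tool pointing down it reaches from about 0.35 to 0.8 m from the base axis. Payload 7.3 kg.
Tool frame: the origin (TCP) lies at the very end of the fingers, on their centre line; the grasp point (between the pads) lies 19 mm behind it (env.pinch_z is the distance from the TCP to the grasp point, in m); z points along the fingers, y is the line along which they close (so a half turn about z gives the same grasp; the last joint's range is limited). The gripper opens to 85 mm and grips with 20 to 120 N. Pads are 22 mm wide; open, the fingers measure 114 mm over their backs; the gripper's body (76 mm by 85 mm) begins 54 mm behind the grasp point. The pads swing forward as they close: fully open they stand 13 mm farther back than shut.
Start: joints at [1.176, 0.342, 1.524, -0, 1.275, -0.146], TCP at [0.129, 0.509, 0.231] pointing down, gripper open.
Joint ranges: [-2.53, 2.53], [-0.77, 2.02], [0.04, 2.7], [-1, 4.14], [0.28, 2.66], [-3.11, 3.11]. Speed limits (rad/s): [2.57, 2.57, 3.14, 3.14, 3.14, 3.14].

### API

Orientations are given as a unit quaternion [w, x, y, z].
In Python, from rig import env, imaging, job gives the robot as it stands.
- The arm moves only by the tool step_arm, never from a script. Its argument "moves" is text: rows parted by semicolons, each of 7 numbers parted by spaces: the shift along the tool's x, y, z in mm, then the turn, a rotation vector about the tool's x, y, z in degrees, then the opening in per cent of the stroke, from 0 (shut) to 100 (fully open). A call has exactly 10 rows; each row is the pose to reach, as a shift and turn from the pose commanded when the call began, along the tool's axes at that moment; what a row does not reach only later rows make up. A row lasts 1/12 s, in which the tool goes at most 41.7 mm and 7.16 degrees, less where a joint would pass 70% of its speed; a pose out of reach is approached as far as the arm can. A call with a gripper value outside its range is refused whole. The fingers move at their own pace and stop on an object; "grip_force" is the grip in N (left out, the last holds). Time passes only in rows, so rows that repeat a pose let the fingers close, or fill a call up. It gives the time, the measured TCP pose, the force, the opening and the grip force at its end, in the units of the state.
- env.get_state(): the state, without advancing time (a new reading comes with each control period).
- imaging.capture(name): name is "side" or "top"; returns a dict with "img" (480x640x3 uint8, red, green, blue), "mtx" (3x3 intrinsics, pixels), "R" (3x3) and "t" (3): a world point X has camera coordinates R X + t. Camera axes: x right, y down, z forward; pixel columns grow to the right and rows downward; lengths in m; the calibration is good to about 2 mm. A picture is of the moment at which its call begins. There is no depth.
- job.sign_off(): hands the job in; it is judged then, once.
The state is a dict: "clock": time; "joints": joint angles; "qvel": joint speeds; "joint_torque": joint torques, N m; "position": TCP position; "eef_rot": TCP orientation; "wrist_force": force on the tool from outside, world axes, zero at the start; "wrist_torque": the same for the moment, N m; "gripper_width": opening from 0.0 (shut) to 1.0 (fully open); "finger_force": force on a finger pad.
Only numpy, scipy, OpenCV 4.12 (cv2) and the standard library are available. Lean on these libraries where they do the work, as an engineer would, in place of code of your own. Each camera call takes 0.05 s, during which the arm holds its last target. There are 200 camera calls.

## Working session

There is one attempt and no reset: what is moved stays moved. The work goes in short steps, Python scripts to look and compute and a tool call to move; the robot and the scene stay as the last step left them, time stands still between calls to the robot, and variables do not carry over. Pictures are saved under pics/ and viewed, at most 10 in all, crops included, and the job is handed in when it is done.

Besides the shell and the picture viewer there is one more tool, called by a JSON object that holds its "api" and its "payload". step_arm: Moves the arm, as the interface text tells. Its arguments: {"type":"object","properties":{"moves":{"type":"string"},"grip_force":{"type":"number"}},"required":["moves"]}

```bash
mkdir -p pics; ls; python3 - <<'E'
from rig import env, imaging, job
import cv2,numpy as np,pickle
for n in("side","top"):
    c=imaging.capture(n);cv2.imwrite(f"pics/{n}0.png",c["img"][:,:,::-1]);pickle.dump(c,open(f"{n}0.pkl","wb"))
    print(n,(-c["R"].T@c["t"]).round(3),c["R"].round(3).tolist(),c["mtx"].round(1).tolist())
print(env.get_state())
E
```

```text
pics
side [ 0.287 -0.478  0.868] [[0.907, -0.421, -0.008], [-0.313, -0.661, -0.682], [0.282, 0.621, -0.732]] [[511.5, 0.0, 311.5], [0.0, 511.5, 244.9], [0.0, 0.0, 1.0]]
top [0.473 0.157 1.269] [[0.004, -1.0, 0.003], [-0.998, -0.004, -0.07], [0.07, -0.003, -0.998]] [[556.8, 0.0, 320.3], [0.0, 556.8, 237.5], [0.0, 0.0, 1.0]]
{'clock': 0.1, 'joints': array([ 1.17598654e+00,  3.42636202e-01,  1.52491955e+00, -4.14786340e-06,
        1.27539598e+00, -1.45984375e-01]), 'qvel': array([ 0.00015888, -0.00089001, -0.00280195, -0.00080883,  0.00220752,
       -0.00201327]), 'joint_torque': array([ 7.96410623e-04, -4.34449232e+01, -2.46493059e+01, -1.86856032e-04,
        4.75800174e-03,  2.30256654e-05]), 'position': array([0.12912305, 0.50850688, 0.23070488]), 'eef_rot': array([-1.79603188e-04,  1.24091371e-01,  9.92270563e-01, -6.55379004e-04]), 'wrist_force': array([ 0.40308585, -0.25756731, -0.32422913]), 'wrist_torque': array([ 0.00387748, -0.00588068,  0.02880548]), 'finger_force': 0.0, 'gripper_width': 1.0017606883950474}
```

View pics/side0.png

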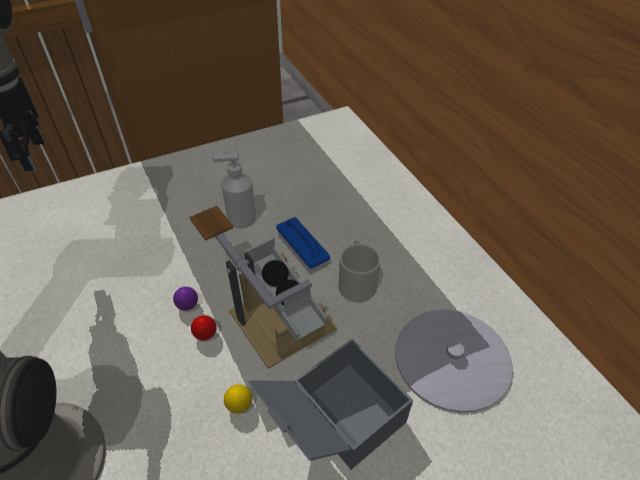

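View pics/top0.png

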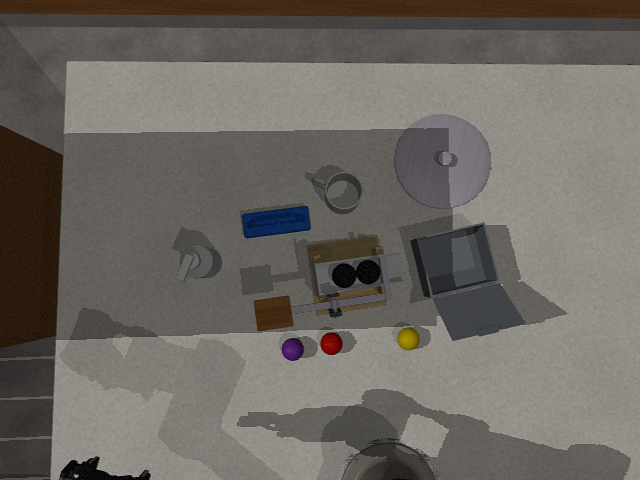

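The top view shows the rack at about (350,270), the paddle at (273,313), the balls at (344,275) and (368,272), and the caddy at (455,262) with its lid leaning towards the robot. The dark balls in the chute fit the description. The purple (292,349), red (331,343) and yellow (408,338) ones are look-alikes. I'll confirm this in an enlarged crop.

```bash
python3 - <<'E'
import cv2
i=cv2.imread("pics/top0.png")[205:350,235:435];cv2.imwrite("pics/c1.png",cv2.resize(i,None,fx=4,fy=4,interpolation=cv2.INTER_CUBIC))
i=cv2.imread("pics/top0.png")[210:350,390:580];i=cv2.convertScaleAbs(i,alpha=1.8);cv2.imwrite("pics/c2.png",cv2.resize(i,None,fx=4,fy=4,interpolation=cv2.INTER_CUBIC))
E
```

```text
(no output)
```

View pics/c1.png

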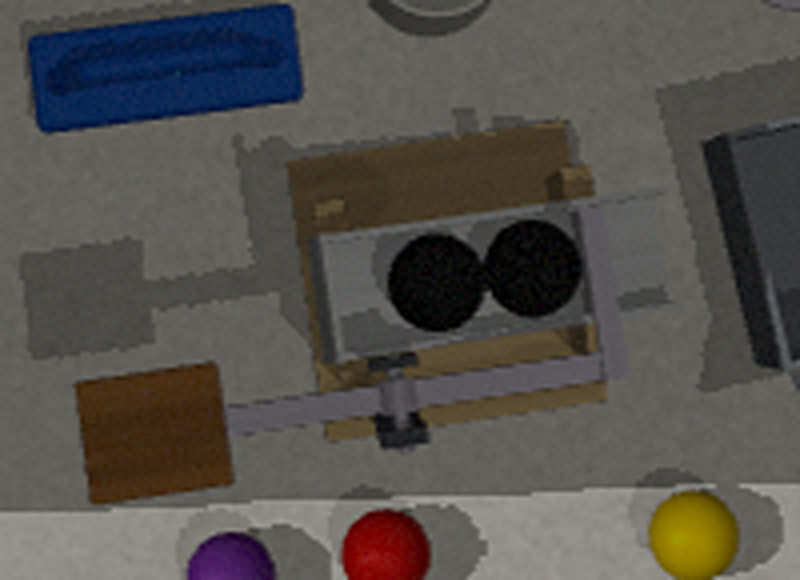

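View pics/c2.png

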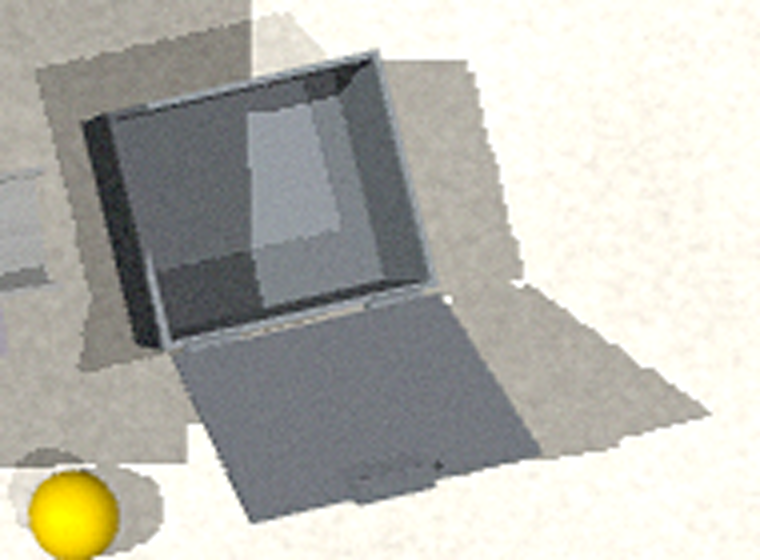

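The first crop confirms two plain dark balls in the chute and the paddle corners. The second shows the caddy rim corners at crop pixels (110,113), (377,50), (433,285) and (165,350).

```bash
cat >h.py <<'E'
import numpy as np,pickle
def ray(c,uv,z):
    o=-c["R"].T@c["t"];d=c["R"].T@np.linalg.inv(c["mtx"])@[*uv,1];return (o+d*(z-o[2])/d[2])[:2]
E
python3 - <<'E'
from h import *
c=pickle.load(open("top0.pkl","rb"))
P=lambda p,o,z:np.array([ray(c,(o[0]+u/4-.4,o[1]+v/4-.4),z) for u,v in p])
pad=P([(77,382),(215,363),(233,484),(92,502)],(235,205),.183)
cad=P([(110,113),(377,50),(433,285),(165,350)],(390,210),.085)
bot=P([(83,122),(135,345)],(390,210),0)
base=P([(288,162),(565,122),(606,400),(328,440)],(235,205),.012)
for n,q in(("pad",pad),("cad",cad),("bot",bot),("base",base)):
    print(n,(q*1000).round().tolist(),(q.mean(0)*1000).round(1))
for q in(pad,cad,base):
    a=q[0]-q[1]+q[3]-q[2];b=q[0]-q[3]+q[1]-q[2]
    print("yaw from y",np.degrees(np.arctan2(-a[0],a[1])),"from x",np.degrees(np.arctan2(b[1],b[0])),np.linalg.norm(a)/2,np.linalg.norm(b)/2)
a=bot[0]-bot[1];print(np.degrees(np.arctan2(a[1],a[0])),np.linalg.norm(a))
E
```

```text
pad [[428.0, 282.0], [437.0, 216.0], [379.0, 206.0], [370.0, 274.0]] [403.4 244.7]
cad [[557.0, -53.0], [591.0, -196.0], [466.0, -224.0], [431.0, -81.0]] [ 511.4 -138.3]
bot [[558.0, -52.0], [431.0, -81.0]] [494.4 -66.7]
base [[545.0, 184.0], [568.0, 28.0], [412.0, 5.0], [389.0, 161.0]] [478.2  94.6]
yaw from y 7.733909700432246 from x 8.416891997812444 0.06806679586612925 0.05854579255048441
yaw from y 13.626477968918431 from x 12.539673848413209 0.1470223967788718 0.12847675789965335
yaw from y 8.414621665654773 from x 8.358373254309491 0.15805105679909737 0.15786298989782932
12.720984779307479 0.12989623054226107
```

```bash
cat >>h.py <<'E'
from scipy.spatial.transform import Rotation as Ro
def plan(state,pts):
    """pts: (rack x,y mm, z mm, yaw deg of tool y) -> shift (tool mm), rotvec deg from current pose"""
    q=state["eef_rot"];R0=Ro.from_quat([q[1],q[2],q[3],q[0]])
    for rx,ry,z,yaw in pts:
        a=np.radians(8.4);p=np.array([491.3+rx*np.cos(a)-ry*np.sin(a),5.6+rx*np.sin(a)+ry*np.cos(a),z])
        y=np.radians(yaw);Y=np.array([np.cos(y),np.sin(y),0]);Z=np.array([0,0,-1]);X=np.cross(Y,Z)
        Rt=Ro.from_matrix(np.c_[X,Y,Z])
        print(p.round(),R0.inv().apply(p-state["position"]*1000).round(1),np.degrees((R0.inv()*Rt).as_rotvec()).round(1))
E
python3 - <<'E'
from h import *
from rig import env
plan(env.get_state(),[(-125,260,310,45),(-65,-15,320,20),(0,-245,220,8.4),(0,-245,25,8.4)])
E
```

```text
[330. 245. 310.] [-259.3 -206.5  -79.1] [-0.1  0.  30.7]
[429. -19. 320.] [-420.6 -437.2  -88.8] [-0.1  0.  55.7]
[ 527. -237.  220.] [-569.2 -624.3   11.4] [-0.1  0.  67.3]
[ 527. -237.   25.] [-569.3 -624.   206.4] [-0.1  0.  67.3]
```

{"api": "step_arm", "payload": {"moves": "-10 -8 -38 0 0 3 100;-35 -28 -60 0 0 7 100;-65 -52 -79 0 0 12 100;-95 -76 -80 0 0 16 100;-127 -101 -80 0 0 20 100;-160 -127 -80 0 0 24 100;-192 -152 -80 0 0 27 100;-225 -178 -80 0 0 30 100;-255 -202 -80 0 0 31 100;-260 -207 -80 0 0 31 100"}}

```text
clock: 0.93
position: [0.3329, 0.2402, 0.311]
eef_rot: [0.001, 0.387, 0.922, -0.001]
wrist_force: [0.5, 0.4, -0.7]
gripper_width: 0.997
finger_force: 0.0
```

```bash
python3 - <<'E'
from h import *
from rig import env
plan(env.get_state(),[(-65,-15,320,20),(0,-245,220,8.4),(0,-245,25,8.4)])
E
```

```text
[429. -19. 320.] [-252.4 -112.5   -8.4] [-0.   0.1 24.4]
[ 527. -237.  220.] [-476.5 -195.    92.1] [-0.   0.1 36. ]
[ 527. -237.   25.] [-476.1 -194.9  287.1] [-0.   0.1 36. ]
```

{"api": "step_arm", "payload": {"moves": "-35 -16 -8 0 0 3 100;-70 -32 -8 0 0 7 100;-105 -48 -8 0 0 10 100;-140 -63 -8 0 0 14 100;-175 -78 -8 0 0 17 100;-210 -94 -8 0 0 20 100;-245 -109 -8 0 0 24 100;-285 -124 -8 0 0 27 100;-320 -137 -8 0 0 30 100;-355 -150 0 0 0 33 100"}}

```text
clock: 1.77
position: [0.4746, -0.1155, 0.3122]
eef_rot: [0.001, 0.632, 0.775, 0.0]
wrist_force: [0.6, 0.4, 0.4]
gripper_width: 1.005
finger_force: 0.0
```

```bash
python3 - <<'E'
from h import *
from rig import env
plan(env.get_state(),[(0,-250,150,8.4),(0,-250,25,8.4)])
E
```

```text
[ 528. -242.  150.] [-134.1   26.5  162.4] [0.1 0.1 3.2]
[ 528. -242.   25.] [-134.    26.2  287.4] [0.1 0.1 3.2]
```

{"api": "step_arm", "payload": {"moves": "-40 8 0 0 0 1 100;-80 16 0 0 0 2 100;-115 23 20 0 0 3 100;-134 26 50 0 0 3 100;-134 26 85 0 0 3 100;-134 26 120 0 0 3 100;-134 26 150 0 0 3 100;-134 26 180 0 0 3 100;-134 26 205 0 0 3 100;-134 26 215 0 0 3 100"}}

```text
clock: 2.6
position: [0.5245, -0.2378, 0.0921]
eef_rot: [-0.004, 0.651, 0.759, -0.0]
wrist_force: [-0.6, 0.5, 0.0]
gripper_width: 1.0
finger_force: 0.0
```

```bash
python3 - <<'E'
from h import *
from rig import env,imaging
import cv2
plan(env.get_state(),[(0,-250,25,8.4)])
a,b=imaging.capture("side")["img"],imaging.capture("top")["img"]
o=np.hstack([a[180:,150:550],b[80:380,240:640]]) if 0 else np.hstack([a[180:480,150:550],b[130:430,240:640]])
cv2.imwrite("pics/s1.png",cv2.convertScaleAbs(o[:,:,::-1],alpha=1.5))
E
```

```text
[ 528. -242.   25.] [-4.7  3.1 67.1] [-0.3 -0.3  0.4]
```

View pics/s1.png

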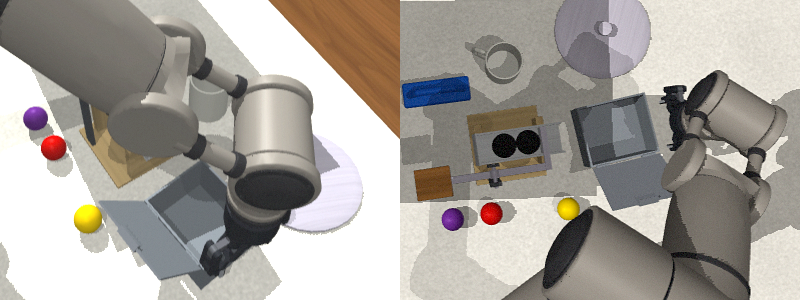

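{"api": "step_arm", "payload": {"moves": "-5 3 20 0 0 0 90;-5 3 45 0 0 0 90;-5 3 67 0 0 0 90;0 3 67 0 0 0 90;7 3 67 0 0 0 90;14 3 67 0 0 0 90;21 3 67 0 0 0 90;28 3 67 0 0 0 90;35 3 67 0 0 0 90;42 3 67 0 0 0 90"}}

```text
clock: 3.53
position: [0.5238, -0.1973, 0.0305]
eef_rot: [0.002, 0.651, 0.759, 0.0]
wrist_force: [1.6, -3.8, 2.3]
gripper_width: 0.902
finger_force: 0.0
```

```bash
python3 - <<'E'
from h import *
from rig import env,imaging
import cv2
plan(env.get_state(),[(0,-151,25,8.4)])
a,b=imaging.capture("side")["img"],imaging.capture("top")["img"]
o=np.hstack([a[180:480,150:550],b[130:430,240:640]])
cv2.imwrite("pics/s2.png",cv2.convertScaleAbs(o[:,:,::-1],alpha=1.5))
E
```

```text
[ 513. -144.   25.] [54.5 -2.2  5.4] [0.1 0.1 0.3]
```

View pics/s2.png

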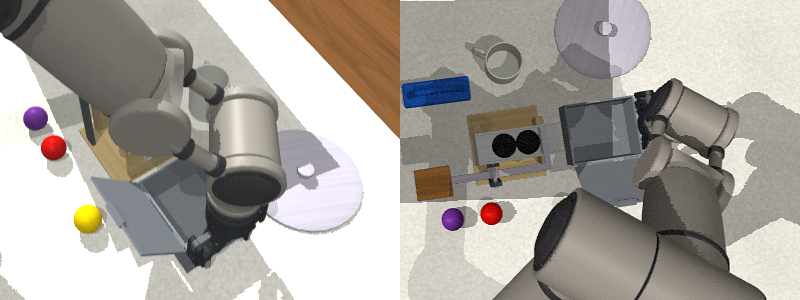

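{"api": "step_arm", "payload": {"moves": "7 -1 3 0 0 0 90;14 -2 5 0 0 0 90;21 -2 5 0 0 0 90;28 -2 5 0 0 0 90;34 -2 5 0 0 0 90;40 -2 5 0 0 0 90;45 -2 5 0 0 0 90;48 -2 5 0 0 0 90;51 -2 5 0 0 0 90;53 -2 5 0 0 0 90"}}

```text
clock: 4.47
position: [0.5133, -0.1468, 0.0244]
eef_rot: [0.001, 0.651, 0.759, -0.001]
wrist_force: [-0.8, -19.3, -2.9]
gripper_width: 0.902
finger_force: 0.0
```

```bash
python3 - <<'E'
from h import *
from rig import env,imaging
import cv2
plan(env.get_state(),[(0,-151,25,8.4)]);print(env.get_state()["wrist_force"])
c=imaging.capture("top");pickle.dump(c,open("top3.pkl","wb"))
cv2.imwrite("pics/s3.png",cv2.convertScaleAbs(cv2.resize(c["img"][200:350,340:540,::-1],None,fx=4,fy=4,interpolation=cv2.INTER_CUBIC),alpha=1.6))
E
```

```text
[ 513. -144.   25.] [ 3.   0.5 -0.6] [0.  0.2 0.4]
[ -0.76479958 -19.29163488  -2.86456937]
```

View pics/s3.png

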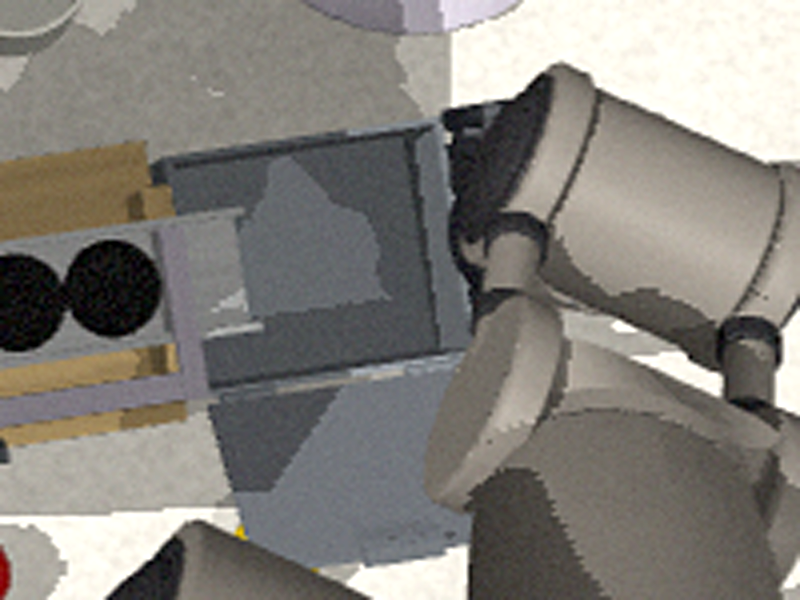

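The caddy stands square against the panel: the force is 19 N and its edges run parallel to the rack. Now I'll back off, rise and go to the paddle.

{"api": "step_arm", "payload": {"moves": "-15 0 0 0 0 0 90;-40 0 0 0 0 0 90;-70 0 0 0 0 0 60;-80 0 -20 0 0 0 30;-80 0 -55 0 0 0 0;-80 0 -95 0 0 0 0;-80 0 -135 0 0 0 0;-80 0 -175 0 0 0 0;-80 0 -215 0 0 0 0;-80 0 -255 0 0 0 0"}}

```text
clock: 5.35
position: [0.5245, -0.2244, 0.2813]
eef_rot: [-0.0, 0.651, 0.759, 0.0]
wrist_force: [0.8, 0.0, 0.2]
gripper_width: -0.003
finger_force: 0.0
```

```bash
python3 - <<'E'
from h import *
from rig import env
plan(env.get_state(),[(-60,0,330,8.4),(-52,252,300,8.4),(-52,252,195,8.4)])
E
```

```text
[432.  -3. 330.] [232.8 -57.9 -48.4] [-0.  -0.1  0.3]
[403. 247. 300.] [484.7 -48.3 -18.1] [-0.  -0.1  0.3]
[403. 247. 195.] [484.5 -48.3  86.9] [-0.  -0.1  0.3]
```

{"api": "step_arm", "payload": {"moves": "10 -5 -38 0 0 0 0;40 -12 -48 0 0 0 0;80 -20 -48 0 0 0 0;118 -30 -48 0 0 0 0;157 -40 -48 0 0 0 0;195 -48 -48 0 0 0 0;233 -55 -48 0 0 0 0;272 -55 -48 0 0 0 0;312 -52 -48 0 0 0 0;350 -50 -48 0 0 0 0"}}

```text
clock: 6.18
position: [0.4216, 0.1156, 0.3277]
eef_rot: [-0.0, 0.651, 0.759, 0.0]
wrist_force: [0.4, -0.6, 0.6]
gripper_width: 0.004
finger_force: 0.0
```

{"api": "step_arm", "payload": {"moves": "35 0 0 0 0 0 0;70 0 5 0 0 0 0;105 1 15 0 0 0 0;132 2 30 0 0 0 0;134 2 60 0 0 0 0;134 2 90 0 0 0 0;134 2 115 0 0 0 0;134 2 120 0 0 0 0;134 2 120 0 0 0 0;134 2 120 0 0 0 0"}}

```text
clock: 7.02
position: [0.4048, 0.2467, 0.2084]
eef_rot: [0.0, 0.651, 0.759, 0.001]
wrist_force: [0.5, -0.8, 1.4]
gripper_width: 0.002
finger_force: 0.0
```

```bash
python3 - <<'E'
from h import *
from rig import env,imaging
import cv2
plan(env.get_state(),[(-52,252,195,8.4),(-52,252,118,8.4)])
a,b=imaging.capture("side")["img"],imaging.capture("top")["img"]
o=np.hstack([a[130:430,150:550],b[130:430,140:540]])
cv2.imwrite("pics/s4.png",cv2.convertScaleAbs(o[:,:,::-1],alpha=1.5))
E
```

```text
[403. 247. 195.] [ 0.9 -1.6 13.4] [ 0.1 -0.   0.3]
[403. 247. 118.] [ 0.8 -1.7 90.4] [ 0.1 -0.   0.3]
```

View pics/s4.png

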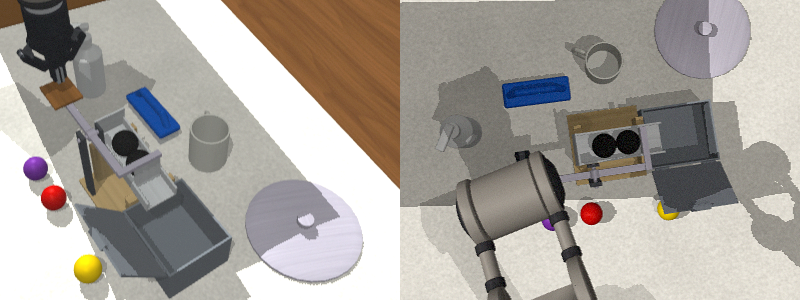

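The caddy sits squarely under the spout, its bystanders untouched, and the closed fingertip is over the middle of the paddle (left half, about (60,92)). Now I'll press.

{"api": "step_arm", "payload": {"moves": "1 -1 12 0 0 0 0;1 -1 22 0 0 0 0;1 -1 32 0 0 0 0;1 -1 43 0 0 0 0;1 -1 54 0 0 0 0;1 -1 65 0 0 0 0;1 -1 75 0 0 0 0;1 -1 80 0 0 0 0;1 -1 83 0 0 0 0;1 -1 85 0 0 0 0"}}

```text
clock: 7.95
position: [0.4044, 0.2477, 0.124]
eef_rot: [0.001, 0.651, 0.759, 0.002]
wrist_force: [-0.5, -1.6, 6.4]
gripper_width: 0.004
finger_force: 2.5
```

{"api": "step_arm", "payload": {"moves": "0 0 0 0 0 0 0;0 0 0 0 0 0 0;0 0 0 0 0 0 0;0 0 0 0 0 0 0;0 0 0 0 0 0 0;0 0 0 0 0 0 0;0 0 0 0 0 0 0;0 0 0 0 0 0 0;0 0 0 0 0 0 0;0 0 0 0 0 0 0"}}

```text
clock: 8.78
position: [0.4044, 0.248, 0.1244]
eef_rot: [0.001, 0.651, 0.759, 0.002]
wrist_force: [-0.6, -0.2, 5.7]
gripper_width: 0.003
finger_force: 2.5
```

```bash
python3 - <<'E'
from h import *
from rig import env,imaging
import cv2
a,b=imaging.capture("side")["img"],imaging.capture("top")["img"]
o=np.hstack([a[130:430,150:550],b[130:430,140:540]])
cv2.imwrite("pics/s5.png",cv2.convertScaleAbs(o[:,:,::-1],alpha=1.5))
E
```

```text
(no output)
```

View pics/s5.png

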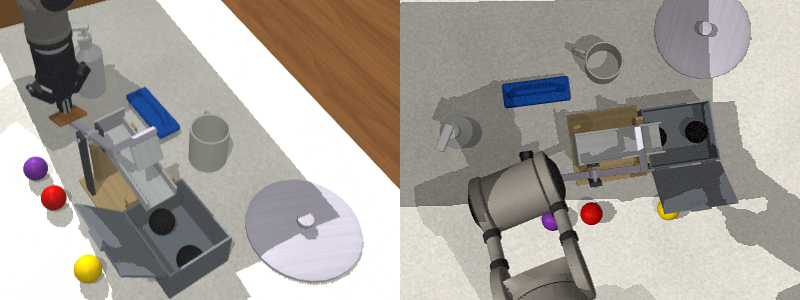

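Both balls are in the caddy: (160,222) and (190,257) in the left half. I'll hold a little longer, then let the paddle rise.

{"api": "step_arm", "payload": {"moves": "0 0 0 0 0 0 0;0 0 0 0 0 0 0;0 0 0 0 0 0 0;0 0 0 0 0 0 0;0 0 0 0 0 0 0;0 0 0 0 0 0 0;0 0 0 0 0 0 0;0 0 0 0 0 0 0;0 0 0 0 0 0 0;0 0 0 0 0 0 0"}}

```text
clock: 9.72
position: [0.4044, 0.248, 0.1245]
eef_rot: [0.001, 0.651, 0.759, 0.002]
wrist_force: [-1.5, -0.9, 5.2]
gripper_width: -0.001
finger_force: 2.5
```

{"api": "step_arm", "payload": {"moves": "0 0 -8 0 0 0 0;0 0 -16 0 0 0 0;0 0 -24 0 0 0 0;0 0 -32 0 0 0 0;0 0 -40 0 0 0 0;0 0 -50 0 0 0 0;0 0 -62 0 0 0 0;0 0 -80 0 0 0 0;0 0 -110 0 0 0 0;0 0 -140 0 0 0 0"}}

```text
clock: 10.55
position: [0.4023, 0.2466, 0.2635]
eef_rot: [-0.0, 0.651, 0.759, -0.001]
wrist_force: [0.8, -0.5, 0.6]
gripper_width: 0.003
finger_force: 0.0
```

{"api": "step_arm", "payload": {"moves": "0 0 -30 0 0 0 0;0 0 -40 0 0 0 0;0 0 -40 0 0 0 0;0 0 -40 0 0 0 0;0 0 -40 0 0 0 0;0 0 -40 0 0 0 0;0 0 -40 0 0 0 0;0 0 -40 0 0 0 0;0 0 -40 0 0 0 0;0 0 -40 0 0 0 0"}}

```text
clock: 11.38
position: [0.4028, 0.2474, 0.302]
eef_rot: [-0.0, 0.651, 0.759, -0.0]
wrist_force: [-0.1, -1.1, 0.4]
gripper_width: 0.003
finger_force: 0.0
```

```bash
python3 - <<'E'
from h import *
from rig import env,imaging
import cv2
a,b=imaging.capture("side")["img"],imaging.capture("top")["img"]
o=np.hstack([a[130:430,150:550],b[130:430,140:540]])
cv2.imwrite("pics/s6.png",cv2.convertScaleAbs(o[:,:,::-1],alpha=1.5))
E
```

```text
(no output)
```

View pics/s6.png

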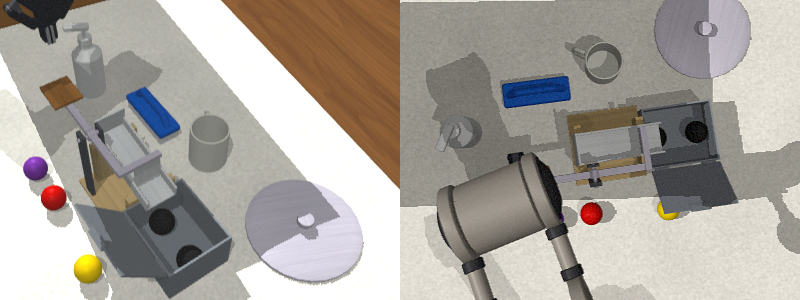

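The balls rest in the caddy, the paddle is level again with the gate shut, and the arm is clear of everything. I'm handing in.

```bash
python3 -c "
from rig import job
print(job.sign_off())"
```

```text
the job is handed in; nothing more can be done
None
```

I handed the job in, but no verdict came back: the last pictures show the caddy square against the panel, both balls in it, the paddle back up with the gate down, and the bystanders where they stood.

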